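Plug the bridging comb into a drive's terminal row

TASK

Take the orange five-toothed bridging comb out of its black stand and push it down into the white terminal row of the motor drive, feeling gently for the slots, until all five teeth are in and it sits flush on the row. Then slide the yellow latch all the way over the end of the comb to lock it in, and let go. Never force the comb against the drive, and leave the other things on the bench where they are.

Things in the scene. Friction and masses are not known exactly. Their poses are not given: they have to be found in the camera images.
- comb: Orange comb, loose, about 60 g, standing teeth down in the stand. Spine 14 (x) x 108 (y) x 14 (z) mm; on its middle a grip 12 (x) x 40 (y) x 26 (z) mm: top 40 mm over the origin, the centre of the spine's underside; z up. Five copper teeth below, 20 mm apart along y, centred, each 8 (x) x 7 (y) mm, 18 mm long, with square ends. Fits either way round.
- stand: Black stand, fixed, 60 x 130 x 30 mm; groove along y, 11 mm wide and 22 mm deep, in which the teeth hang; the comb's spine rests on its top face. Origin: centre of its underside, z up.
- drive: Open motor drive, fixed: heatsink and green board 165 (x) x 275 (y) mm, board top 34 mm up; origin: centre of its underside, z up. At x = -30 mm the white terminal row, towards its +y end the yellow latch; along x = +55 mm capacitors up to 70 mm high.
- row (a point): Nominal middle of the row's top face, 66 mm over the bench, axes as the drive's. White block 40 (x) x 114 (y) mm, five slots 20 mm apart in y, each 12 (x) x 9 (y) mm, 22 deep. Springs let it sink up to 5 mm (4 to 12 N). In y it sits up to 8.5 mm either way of this point, stiff, differing each time, unmeasured: feel or look for it. Comb seated and let go: its origin at z = 0 here.
- latch (a joint): Travel of the yellow latch, m: near 0 open, 0.034 fully closed (end stop). Slides to the drive's -y with about 3 N friction and stays where left. Its tongue (22 mm in x, 5 mm thick) passes 2.5 mm over the spine of a seated comb, and runs into one not fully down.
- latch_tab (a point): Middle of the top edge of the latch's thumb tab, 24 (x) x 8 (y) mm, 25 mm high above the tongue. Push its +y face to the drive's -y. Open, it lies about 100 mm to +y of row. Beyond the tab on its +y side the space is free down to 25 mm below this point.
- spare: Grey three-toothed spare comb lying on its side, bystander. About 68 mm long.
- spool: Bare solder spool, 60 mm across, 50 mm high, bystander.
- flux: Small amber bottle with blue cap, 44 mm across, 90 mm high, bystander.
- driver: Screwdriver with red handle lying on the bench, bystander.
- meter: Yellow hand-held meter, 85 x 160 x 35 mm, bystander.
- tray: Blue parts tray, 100 x 140 x 30 mm, bystander.
Things that resemble listed ones, but are neither listed nor needed, are in the scene too. There is more than one size of the comb; the one meant has the size given above.

How it is judged:
By the outcome, as a careful person would: the job done as asked, in the order asked, and still so for the second after the job is handed in, with the robot touching nothing.
It also fails if it takes over 61 s, if anything falls off the work surface, if the arm or the gripper's body presses on something with over 40 N, if the wrist force passes 120 N, or if a joint passes its speed limit or range.

ROBOT

A 6-joint arm with a two-finger parallel gripper is mounted at the origin on the work surface. World frame = base frame: x ahead of the robot, y to its left, z up, the work surface at z = 0. Lengths are in m, angles in rad, forces in N, time in s.
With the tool pointing down it reaches from about 0.4 to 0.825 m from the base axis. Payload 7 kg.
Tool frame: the origin (TCP) lies midway between the tips of the shut fingers; the grasp point (between the pads) lies 19 mm behind it; z points along the fingers, y is the line along which they close (so a half turn about z gives the same grasp; the last joint's range is limited). The gripper opens to 88 mm and grips with 3 to 60 N. Pads are 19 mm wide; open, the fingers measure 130 mm over their backs; the gripper's body (78 mm by 193 mm) begins 47 mm behind the grasp point.
Start: joints at [-1.025, 0.359, 0.012, 0, -1.224, -0.288], TCP at [0.172, -0.653, 0.227] pointing down, gripper open.
Joint ranges: [-3.07, 3.07], [-1.43, 2.12], [-1.02, 1.25], [-3.03, 1.67], [-3.05, -0], [-3.03, 3.03]. Speed limits (rad/s): [2.39, 2.39, 3.01, 3.14, 3.14, 3.14].

INTERFACE

Orientations are given as [roll, pitch, yaw] about the fixed x, y, z axes, in that order (R = Rz(yaw) Ry(pitch) Rx(roll)).
In Python, from cell import env gives the robot as it stands. The module is installed in compiled form; this text tells all that it offers.
- The arm moves only by the tool arm_command, never from a script. Its argument "targets" is a list of rows, each an object with "translation": the shift along the tool's x, y, z in units of 60 mm (1.0 is 60 mm), a list of three; "spin": the turn about the tool's z in units of 10 degrees (1.0 is 10 degrees). In form: [{"translation": [x, y, z], "spin": spin}, ...]. A call has exactly 10 rows; each row shifts and turns the commanded pose from where the row before left it, along the tool's axes as they then stand; what a row does not reach is not made up. A row lasts 1/8 s, in which the tool goes at most 62.5 mm and 10.7 degrees, less where a joint would pass 70% of its speed; a pose out of reach is approached as far as the arm can. A call is refused whole if a number of a shift passes 1 or a number of a turn 1, either way. A call with a gripper value outside its range is refused whole. "jaw" is the opening, from 0 (shut) to 1 (fully open), set as the call begins (left out, the last holds). The fingers move at their own pace and stop on an object; "newtons" is the grip in N (left out, the last holds). Time passes only in rows, so rows that do not move let the fingers close, or fill a call up. It gives the time, the measured TCP pose, the force, the opening and the grip force at its end, in the units of the state.
- env.state(): the state, without advancing time (a new reading comes with each control period).
- env.grab_frame(name): name is "scene" or "top"; returns a dict with "img" (384x512x3 uint8, red, green, blue), "fov_y" (degrees; the focal length in pixels is half the picture's height over the tangent of half this angle, whatever the lens; pixels are square), "cx", "cy" (the principal point, pixels), "k1" (the pictures are not rectified: a ray, as slopes to the right and down, at radius r is drawn at 1 + k1 r^2 times it, then the intrinsics apply), "rvec" (rotation vector, rad) and "tvec" (3), from world to camera coordinates, as OpenCV has them. Camera axes: x right, y down, z forward; pixel columns grow to the right and rows downward; lengths in m; the calibration is good to about 2 mm. A picture is of the moment at which its call begins. There is no depth.
- env.hand_in(): hands the job in; it is judged then, once.
The state is a dict: "t": time; "joint_positions": joint angles; "dq": joint speeds; "effort": joint torques, N m; "eef_pos": TCP position; "eef_rot": TCP orientation; "contact_force": force on the tool from outside, world axes, zero at the start; "ft_torque": the same for the moment, N m; "grip_width": finger opening in m; "finger_force": force on a finger pad.
Only numpy, scipy, OpenCV 4.12 (cv2) and the standard library are available. Lean on these libraries where they do the work, as an engineer would, in place of code of your own. Each camera call takes 0.05 s, during which the arm holds its last target. There are 200 camera calls.

## Working session

There is one attempt and no reset: what is moved stays moved. The work goes in short steps, Python scripts to look and compute and a tool call to move; the robot and the scene stay as the last step left them, time stands still between calls to the robot, and variables do not carry over. Pictures are saved under pics/ and viewed, at most 10 in all, crops included, and the job is handed in when it is done.

Besides the shell and the picture viewer there is one more tool, called after ">>>" by a JSON object that holds its "name" and its "arguments". arm_command: Moves the arm, as the interface text tells. Its arguments: {"type":"object","properties":{"targets":{"type":"array"},"jaw":{"type":"number"},"newtons":{"type":"number"}},"required":["targets"]}

```bash
mkdir -p pics; cat > h.py <<'E'
import numpy as np, cv2
from cell import env
def grab(n):
    f=env.grab_frame(n); return f
def cam(f):
    h,w=f['img'].shape[:2]; F=h/2/np.tan(np.radians(f['fov_y'])/2)
    K=np.array([[F,0,f['cx']],[0,F,f['cy']],[0,0,1.]]); D=np.array([f['k1'],0,0,0,0.])
    R=cv2.Rodrigues(np.array(f['rvec'],float))[0]; t=np.array(f['tvec'],float).ravel()
    return K,D,R,t
def ray(f,px):
    K,D,R,t=cam(f); p=np.array(px,float).reshape(-1,1,2)
    u=cv2.undistortPoints(p,K,D).reshape(-1,2)
    d=np.c_[u,np.ones(len(u))]@R; return -R.T@t,d/np.linalg.norm(d,axis=1)[:,None]
def plane(f,px,z):
    c,d=ray(f,px); return c+d*((z-c[2])/d[:,2])[:,None]
def proj(f,P):
    K,D,R,t=cam(f); return cv2.projectPoints(np.array(P,float).reshape(-1,3),cv2.Rodrigues(R)[0],t,K,D)[0].reshape(-1,2)
def tri(f1,p1,f2,p2):
    c1,d1=ray(f1,p1);c2,d2=ray(f2,p2);d1=d1[0];d2=d2[0]
    s=np.linalg.lstsq(np.c_[d1,-d2],c2-c1,rcond=None)[0]
    a=c1+d1*s[0];b=c2+d2*s[1]; return (a+b)/2,np.linalg.norm(a-b)
def save(name,img): cv2.imwrite('pics/'+name,img[:,:,::-1])
def both():
    a=grab('scene');b=grab('top');return a,b
E
python3 - <<'E'
from h import *
a,b=both()
import pickle; pickle.dump((a,b),open('f0.pkl','wb'))
save('s0.png',a['img']);save('t0.png',b['img'])
for f in(a,b):
    K,D,R,t=cam(f);print(-R.T@t,R[2],K[0,0],D[0])
print(env.state())
E
```

```text
[ 1.25756142 -0.18632661  1.06397252] [-0.5765909   0.15884218 -0.80144376] 395.96476371407925 0.029104495571449073
[0.37669128 0.00158406 1.01306745] [ 0.19825186  0.00190593 -0.98014926] 352.82787499798604 -0.03609335313486928
{'t': 0.1, 'joint_positions': array([-1.02490971e+00,  3.59305455e-01,  1.11655480e-02, -2.80811835e-04,
       -1.22407839e+00, -2.88103521e-01]), 'dq': array([ 0.00083996, -0.00313068,  0.00152052,  0.00189445, -0.00128603,
        0.00048244]), 'effort': array([ 3.52839052e-04, -5.84161198e+01,  2.93753529e+01,  7.01560244e+00,
        1.02002715e-02, -4.28819783e-05]), 'eef_pos': array([ 0.17194727, -0.65229869,  0.22573426]), 'eef_rot': array([ 3.14015427e+00, -1.50949209e-04, -2.88390506e+00]), 'contact_force': array([ 0.93500395, -0.11846814,  0.25648873]), 'ft_torque': array([-0.04298135,  0.00954241, -0.03865221]), 'finger_force': 0.0, 'grip_width': 0.08773689646178619}
```

View pics/s0.png

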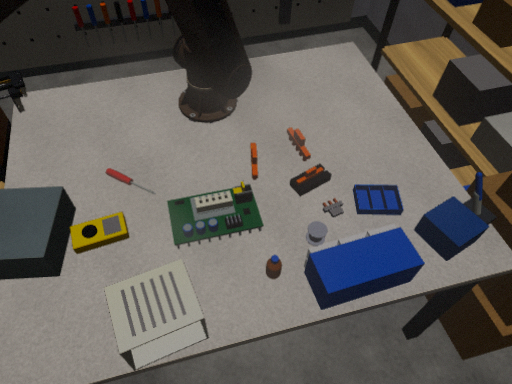

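View pics/t0.png

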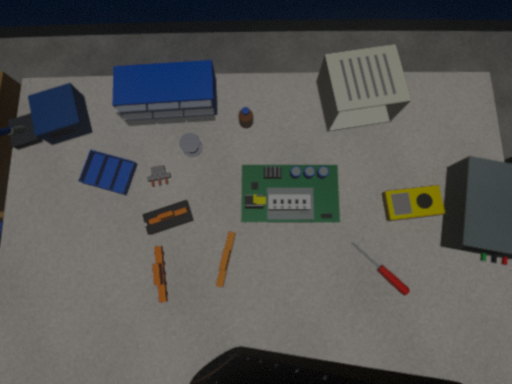

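The scene shows the stand with a comb in it at scene (311,179) / top (168,215). The drive is at scene (215,213) / top (290,193), with the latch at top (257,200).
Candidates for the comb, by top pixel:
- (168,215): orange, in the black stand. This is my choice.
- (160,273): orange, lying loose with a grip.
- (227,259): orange, lying loose.
- (159,175): the grey spare.

I'll check the choice in a close crop.

```bash
python3 - <<'E'
from h import *
import pickle
a,b=pickle.load(open('f0.pkl','rb'))
def c(f,x,y,w,h,s): return cv2.resize(f['img'][y:y+h,x:x+w],(w*s,h*s),interpolation=cv2.INTER_CUBIC)
up=np.hstack([c(a,285,160,50,37,8),c(b,140,197,50,37,8)])
lo=np.hstack([c(a,165,175,100,75,4),c(b,240,160,100,75,4)])
save('crop0.png',np.vstack([up,lo]))
E
```

```text
(no output)
```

View pics/crop0.png

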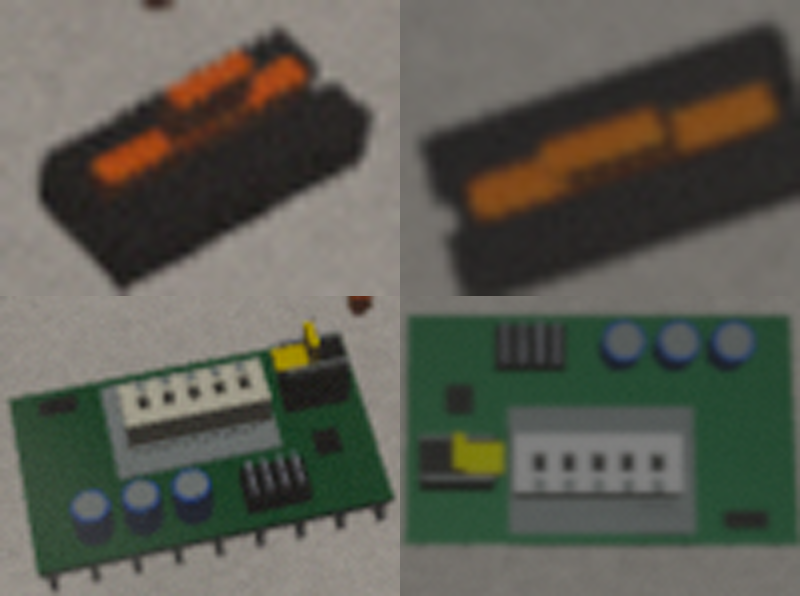

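The crop confirms an orange comb with a raised grip in the stand's groove. It also shows the white row with five slots at top ~(375..405, 201) and the yellow latch open at its +y end.

```bash
cat > meas.py <<'E'
from h import *
import pickle
a,b=pickle.load(open('f0.pkl','rb'))
np.set_printoptions(precision=4,suppress=True)
print('grip tri',tri(a,[311.1,170.2],b,[165.2,215.1]))
def mask(f,kind,box,s=4):
    x,y,w,h=box; im=cv2.resize(f['img'][y:y+h,x:x+w],None,fx=s,fy=s,interpolation=cv2.INTER_CUBIC)
    hsv=cv2.cvtColor(im,cv2.COLOR_RGB2HSV)
    H,S,V=[hsv[...,i].astype(int) for i in range(3)]
    if kind=='orange': m=(S>130)&(V>95)&(H<22)
    if kind=='yellow': m=(S>140)&(V>90)&(H>22)&(H<34)
    if kind=='white': m=(S<60)&(V>130)
    m=m.astype(np.uint8)
    cs=cv2.findContours(m,cv2.RETR_CCOMP,cv2.CHAIN_APPROX_NONE)
    return im,m,cs,lambda p:(np.array(p,float).reshape(-1,2)+.5)/s-.5+[x,y]
if __name__=='__main__':
  for n,f,bo,bw in(('scene',a,(285,160,50,37),(165,175,100,75)),('top',b,(140,197,55,37),(240,160,100,75))):
    im,m,cs,to=mask(f,'orange',bo)
    big=np.concatenate([c for c,h in zip(cs[0],cs[1][0]) if h[3]<0 and cv2.contourArea(c)>60])
    print(n,'orange',to(cv2.boxPoints(cv2.minAreaRect(big))).tolist())
    P=plane(f,to(big),.044); d=P[:,:2]-P[:,:2].mean(0); u=np.linalg.svd(d,full_matrices=False)[2][0]; s=d@u
    print(' dir',u,'len',np.ptp(s),'ends',P[s.argmin()],P[s.argmax()],'mid',P[:,:2].mean(0)+u*(s.min()+s.max())/2)
    im,m,cs,to=mask(f,'white',bw)
    for c,h in zip(cs[0],cs[1][0]):
        A=cv2.contourArea(c)/16
        if A<2: continue
        r=cv2.minAreaRect(c)
        if h[3]<0 and A<60: continue
        print(n,'white' if h[3]<0 else ' hole',round(A,1),plane(f,to(cv2.boxPoints(r)) if h[3]<0 else to(r[0]),.066)[:,:2].tolist())
    im,m,cs,to=mask(f,'yellow',bw)
    for c in cs[0]:
        if cv2.contourArea(c)>80: print(n,'yellow',to(cv2.boxPoints(cv2.minAreaRect(c))).tolist())
E
python3 meas.py
```

```text
grip tri (array([0.4934, 0.2512, 0.0604]), np.float64(0.004837560553829685))
scene orange [[294.0497407913208, 176.51514053344727], [319.67690658569336, 162.84731888771057], [323.3239631652832, 169.6855525970459], [297.6967964172363, 183.35337448120117]]
 dir [-0.3746  0.9272] len 0.10792786557296177 ends [0.5179 0.1997 0.044 ] [0.4757 0.2991 0.044 ] mid [0.493  0.2479]
scene white 277.0 [[0.5080103026823181, -0.14300099910180383], [0.5095968335877774, -0.027362645836568694], [0.5492216372646431, -0.030768175053078606], [0.5471074125717863, -0.144237178165177]]
scene  hole 13.4 [[0.5284938958609064, -0.10613871993876163]]
scene  hole 13.1 [[0.5291819648243774, -0.06563446887562674]]
scene white 7422.5 [[0.39369830843928133, -0.21798614292973706], [0.4764585834176692, 0.09680656690265646], [0.7414251572502639, 0.017053879479754536], [0.6685848465641213, -0.2572995364989126]]
scene  hole 4299.1 [[0.5871272601529038, -0.09618978648099485]]
scene yellow [[231.91008758544922, 188.10136222839355], [240.63932037353516, 185.6765775680542], [242.23674774169922, 191.42729568481445], [233.50751495361328, 193.85208129882812]]
scene yellow [[239.5871810913086, 181.83475923538208], [242.18718719482422, 180.63475847244263], [244.95304107666016, 186.62744140625], [242.35303497314453, 187.82744216918945]]
top orange [[147.32989931106567, 218.06818008422852], [184.52724838256836, 205.41341400146484], [186.5791358947754, 211.44472885131836], [149.38178634643555, 224.09949493408203]]
 dir [ 0.3099 -0.9508] len 0.10772232285824396 ends [0.4765 0.2983 0.044 ] [0.5102 0.196  0.044 ] mid [0.4954 0.2478]Traceback (most recent call last):
  File "meas.py", line 24, in <module>
    for c,h in zip(cs[0],cs[1][0]):
                         ~~~~~^^^
TypeError: 'NoneType' object is not subscriptable
```

```bash
cat > m2.py <<'E'
from meas import *
for n,f,bo in(('scene',a,(285,160,50,37)),('top',b,(140,197,55,37))):
    im,m,cs,to=mask(f,'orange',bo)
    m=cv2.morphologyEx(m,cv2.MORPH_OPEN,np.ones((5,5)))
    ys,xs=np.nonzero(m); P=plane(f,to(np.c_[xs,ys]),.044)[:,:2]
    c=np.array([.4942,.2478]); u=np.array([.33,-.944]);u/=np.linalg.norm(u)
    for _ in range(5):
        s=(P-c)@u; v=np.array([-u[1],u[0]])
        e=[]
        for sg in(-1,1):
            q=P[(sg*s>32)&(sg*s<52)] if 0 else P[(sg*s>.032)&(sg*s<.050)]
            w=(q-c)@v; e.append(c+v*(np.percentile(w,2)+np.percentile(w,98))/2+sg*u*.041); wd=np.percentile(w,98)-np.percentile(w,2); print(round(wd,4),end=' ')
        u=e[1]-e[0];u/=np.linalg.norm(u);mid=(e[0]+e[1])/2
        s=(P-mid)@u; c=mid+u*(np.percentile(s,.3)+np.percentile(s,99.7))/2
    print(n,'mid',c,'u',u,'len',np.percentile(s,99.7)-np.percentile(s,.3))
for n,f,bw,th,box in(('top',b,(240,160,100,75),115,0),('scene',a,(165,175,100,75),140,0)):
    x,y,w,h=bw
    im=cv2.resize(f['img'][y:y+h,x:x+w],None,fx=4,fy=4,interpolation=cv2.INTER_CUBIC)
    to=lambda p:(np.array(p,float).reshape(-1,2)+.5)/4-.5+[x,y]
    # sample profile along the row's long axis at z=.066
    g=im.min(axis=2).astype(int); print(n,np.percentile(g,[50,90,97,99.5]))
    yy=np.arange(-.17,-.0,.002)
    for xx in(.515,.53,.545):
        p=proj(f,[[xx,t,.066] for t in yy])
        q=((p-[x,y]+.5)*4-.5).astype(np.float32).reshape(1,-1,2)
        v=cv2.remap(im.min(axis=2),q,None,cv2.INTER_LINEAR)[0]
        print(xx,' '.join(map(str,v)))
E
python3 m2.py 2>&1 | grep -v '^grip'
```

```text
0.0275 0.0145 0.0282 0.0149 0.0282 0.0149 0.0282 0.0149 0.0282 0.0149 scene mid [0.4943 0.2482] u [ 0.3961 -0.9182] len 0.10698402455358152
0.0128 0.0128 0.0127 0.0129 0.0127 0.0129 0.0127 0.0129 0.0127 0.0129 top mid [0.4937 0.2473] u [ 0.3148 -0.9492] len 0.10611160719449321
top [ 64. 110. 122. 126.]
0.515 39 39 39 39 38 38 40 48 62 77 87 94 104 115 124 125 125 125 122 117 112 111 112 118 125 128 126 126 122 116 111 112 115 119 123 125 125 125 124 117 111 109 111 117 122 124 125 122 119 114 108 106 111 117 122 124 125 125 121 113 107 103 106 114 120 124 125 125 124 111 90 68 54 47 44 45 50 55 59 61 60 58 58 59 58
0.53 39 38 38 37 37 39 41 49 63 77 87 93 104 117 125 125 124 117 103 88 77 72 80 99 115 125 125 122 109 87 68 65 77 97 111 121 124 117 103 83 67 65 75 96 114 123 125 119 105 87 68 62 76 99 116 124 124 122 106 82 64 59 73 96 113 121 127 125 119 107 87 70 54 40 26 17 16 18 17 16 17 16 13 11 10
0.545 36 37 38 38 39 37 39 49 62 74 82 90 98 104 109 110 110 112 112 113 111 112 113 113 114 112 112 114 113 113 115 115 114 114 115 114 115 116 116 115 116 116 115 115 115 115 115 115
[... 394 characters left out ...]
 135 124 112 110 117 122 132 138 141 137 125 99 64 35 20 27 30 18 4 0 0 0 0 0 0 0
0.53 35 33 30 30 34 40 57 79 98 108 104 99 101 111 126 137 140 138 132 121 84 43 40 65 89 121 142 145 138 117 73 42 46 62 94 131 146 138 137 115 80 54 48 56 86 122 135 139 135 120 83 43 33 56 87 120 136 140 133 121 77 40 39 60 93 126 143 141 138 127 99 55 27 25 33 32 31 29 31 39 52 60 58 54 51
0.545 36 33 34 34 34 44 63 81 101 109 106 101 104 111 121 131 132 134 134 127 125 131 131 134 137 138 136 134 132 132 134 134 136 136 132 130 129 130 136 139 140 142 138 132 132 136 136 136 140 140 137 135 131 130 134 138 141 142 138 133 134 136 136 139 142 144 139 135 134 127 113 70 26 26 32 31 26 21 23 25 25 28 28 25 23
```

```bash
cat > plan.py <<'E'
from h import *
import sys
def plan(x,y,z,yawdeg,n,cur=None):
    s=env.state(); p=np.array(s['eef_pos']) if cur is None else np.array(cur[:3]); ps=s['eef_rot'][2] if cur is None else np.radians(cur[3])
    dy=(np.radians(yawdeg)-ps+np.pi)%(2*np.pi)-np.pi
    d=(np.array([x,y,z])-p)/n
    out=[]
    for i in range(n):
        R=np.array([[np.cos(ps),np.sin(ps),0],[np.sin(ps),-np.cos(ps),0],[0,0,-1]])
        out.append([*np.round(R.T@d/.06,2).tolist(),round(-np.degrees(dy/n)/10,3)]); ps+=dy/n
    for o in out: print(o)
    return [x,y,z,yawdeg]
def show():
    s=env.state(); print('t',round(s['t'],2),'p',np.round(s['eef_pos'],4),'rpy',np.round(np.degrees(s['eef_rot']),2),'F',np.round(s['contact_force'],2),'T',np.round(s['ft_torque'],2),'w',round(s['grip_width'],4),'ff',round(s['finger_force'],1))
E
python3 - <<'E'
from plan import *
c=plan(.50,-.30,.227,-118,10)
print();plan(.4937,.2475,.15,-71.65,10,c)
E
```

```text
[-0.68, 0.43, -0.0, np.float64(-0.472)]
[-0.71, 0.37, -0.0, np.float64(-0.472)]
[-0.74, 0.31, -0.0, np.float64(-0.472)]
[-0.76, 0.25, -0.0, np.float64(-0.472)]
[-0.78, 0.19, -0.0, np.float64(-0.472)]
[-0.79, 0.12, -0.0, np.float64(-0.472)]
[-0.8, 0.06, -0.0, np.float64(-0.472)]
[-0.8, -0.01, -0.0, np.float64(-0.472)]
[-0.8, -0.08, -0.0, np.float64(-0.472)]
[-0.79, -0.14, -0.0, np.float64(-0.472)]

[-0.8, 0.44, 0.13, np.float64(-0.464)]
[-0.83, 0.37, 0.13, np.float64(-0.464)]
[-0.86, 0.3, 0.13, np.float64(-0.464)]
[-0.88, 0.23, 0.13, np.float64(-0.464)]
[-0.9, 0.16, 0.13, np.float64(-0.464)]
[-0.91, 0.09, 0.13, np.float64(-0.464)]
[-0.91, 0.01, 0.13, np.float64(-0.464)]
[-0.91, -0.06, 0.13, np.float64(-0.464)]
[-0.9, -0.13, 0.13, np.float64(-0.464)]
[-0.89, -0.21, 0.13, np.float64(-0.464)]
```

>>> {"name": "arm_command", "arguments": {"targets": [{"translation": [-0.68, 0.43, 0], "spin": -0.47}, {"translation": [-0.71, 0.37, 0], "spin": -0.47}, {"translation": [-0.74, 0.31, 0], "spin": -0.47}, {"translation": [-0.76, 0.25, 0], "spin": -0.47}, {"translation": [-0.78, 0.19, 0], "spin": -0.47}, {"translation": [-0.79, 0.12, 0], "spin": -0.47}, {"translation": [-0.8, 0.06, 0], "spin": -0.47}, {"translation": [-0.8, -0.01, 0], "spin": -0.47}, {"translation": [-0.8, -0.08, 0], "spin": -0.47}, {"translation": [-0.79, -0.14, 0], "spin": -0.47}], "jaw": 1}}

```text
t: 1.35
eef_pos: [0.5009, -0.2994, 0.2263]
eef_rot: [3.141, -0.0, -2.061]
contact_force: [-0.1, -1.4, -0.3]
grip_width: 0.0879
finger_force: 0.0
```

```bash
python3 - <<'E'
from plan import *
show();plan(.4937,.2475,.15,-71.65,10)
E
```

```text
t 1.35 p [ 0.5009 -0.2994  0.2263] rpy [ 179.97   -0.   -118.07] F [-0.14 -1.38 -0.31] T [-0.   -0.02 -0.03] w 0.0879 ff 0.0
[-0.8, 0.44, 0.13, np.float64(-0.464)]
[-0.83, 0.37, 0.13, np.float64(-0.464)]
[-0.86, 0.3, 0.13, np.float64(-0.464)]
[-0.88, 0.23, 0.13, np.float64(-0.464)]
[-0.9, 0.16, 0.13, np.float64(-0.464)]
[-0.91, 0.09, 0.13, np.float64(-0.464)]
[-0.91, 0.02, 0.13, np.float64(-0.464)]
[-0.91, -0.06, 0.13, np.float64(-0.464)]
[-0.9, -0.13, 0.13, np.float64(-0.464)]
[-0.89, -0.2, 0.13, np.float64(-0.464)]
```

Tracking is good.

>>> {"name": "arm_command", "arguments": {"targets": [{"translation": [-0.8, 0.44, 0.13], "spin": -0.46}, {"translation": [-0.83, 0.37, 0.13], "spin": -0.47}, {"translation": [-0.86, 0.3, 0.13], "spin": -0.46}, {"translation": [-0.88, 0.23, 0.13], "spin": -0.47}, {"translation": [-0.9, 0.16, 0.13], "spin": -0.46}, {"translation": [-0.91, 0.09, 0.13], "spin": -0.47}, {"translation": [-0.91, 0.02, 0.13], "spin": -0.46}, {"translation": [-0.91, -0.06, 0.13], "spin": -0.47}, {"translation": [-0.9, -0.13, 0.13], "spin": -0.46}, {"translation": [-0.89, -0.2, 0.13], "spin": -0.46}]}}

```text
t: 2.6
eef_pos: [0.4941, 0.2478, 0.1482]
eef_rot: [3.141, -0.0, -1.251]
contact_force: [0.8, 0.7, 1.1]
grip_width: 0.0875
finger_force: 0.0
```

```bash
python3 - <<'E'
from plan import *
show();plan(.4937,.2475,.0465,-71.65,8)
E
```

```text
t 2.6 p [0.4941 0.2478 0.1482] rpy [179.99  -0.   -71.66] F [0.8  0.68 1.1 ] T [ 0.02 -0.05  0.  ] w 0.0875 ff 0.0
[0.0, 0.0, 0.21, np.float64(-0.0)]
[0.0, 0.0, 0.21, np.float64(-0.0)]
[0.0, 0.0, 0.21, np.float64(-0.0)]
[0.0, 0.0, 0.21, np.float64(-0.0)]
[0.0, 0.0, 0.21, np.float64(-0.0)]
[0.0, 0.0, 0.21, np.float64(-0.0)]
[0.0, 0.0, 0.21, np.float64(-0.0)]
[0.0, 0.0, 0.21, np.float64(-0.0)]
```

>>> {"name": "arm_command", "arguments": {"targets": [{"translation": [0, 0, 0.21], "spin": 0}, {"translation": [0, 0, 0.21], "spin": 0}, {"translation": [0, 0, 0.21], "spin": 0}, {"translation": [0, 0, 0.21], "spin": 0}, {"translation": [0, 0, 0.21], "spin": 0}, {"translation": [0, 0, 0.21], "spin": 0}, {"translation": [0, 0, 0.21], "spin": 0}, {"translation": [0, 0, 0.2], "spin": 0}, {"translation": [0, 0, 0], "spin": 0}, {"translation": [0, 0, 0], "spin": 0}]}}

```text
t: 3.85
eef_pos: [0.4948, 0.2463, 0.0486]
eef_rot: [-3.141, 0.0, -1.253]
contact_force: [0.3, 0.4, -0.2]
grip_width: 0.0879
finger_force: 0.0
```

```bash
python3 - <<'E'
from plan import *
show()
a,b=both()
x=cv2.resize(a['img'][130:220,260:380],None,fx=3.2,fy=3.2,interpolation=cv2.INTER_CUBIC)
y=cv2.resize(b['img'][170:260,110:230],None,fx=3.2,fy=3.2,interpolation=cv2.INTER_CUBIC)
save('g1.png',np.hstack([x,y]))
E
```

```text
t 3.85 p [0.4948 0.2463 0.0486] rpy [-179.98    0.    -71.82] F [ 0.26  0.41 -0.24] T [0.04 0.07 0.01] w 0.0879 ff 0.0
```

View pics/g1.png

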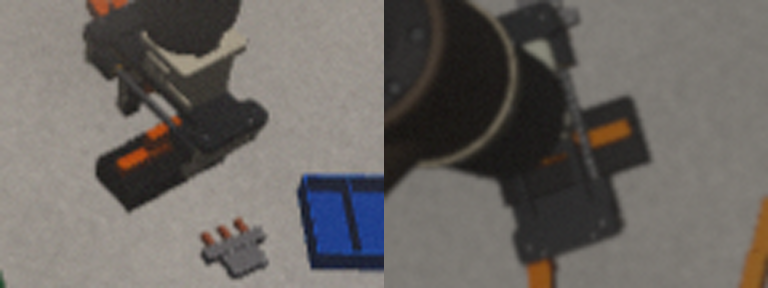

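The fingers straddle the grip: it shows at (160,130) in the left half, with the gap centred on it in the right half. Nothing is touching, so I'll close.

>>> {"name": "arm_command", "arguments": {"targets": [{"translation": [0, 0, 0.01], "spin": 0}, {"translation": [0, 0, 0], "spin": 0}, {"translation": [0, 0, 0], "spin": 0}, {"translation": [0, 0, 0], "spin": 0}, {"translation": [0, 0, 0], "spin": 0}, {"translation": [0, 0, 0], "spin": 0}, {"translation": [0, 0, 0], "spin": 0}, {"translation": [0, 0, 0], "spin": 0}, {"translation": [0, 0, 0], "spin": 0}, {"translation": [0, 0, 0], "spin": 0}], "jaw": 0, "newtons": 25}}

```text
t: 5.2
eef_pos: [0.4951, 0.2464, 0.0479]
eef_rot: [-3.141, 0.0, -1.254]
contact_force: [2.7, 0.3, -1.1]
grip_width: 0.0118
finger_force: 24.9
```

```bash
python3 - <<'E'
from plan import *
show(); plan(.494,.2475,.145,-71.65,10)
E
```

```text
t 5.2 p [0.4951 0.2464 0.0479] rpy [-1.7994e+02  2.0000e-02 -7.1820e+01] F [ 2.73  0.3  -1.08] T [ 0.23 -1.08  0.02] w 0.0118 ff 24.9
[-0.0, 0.0, -0.16, np.float64(-0.002)]
[-0.0, 0.0, -0.16, np.float64(-0.002)]
[-0.0, 0.0, -0.16, np.float64(-0.002)]
[-0.0, 0.0, -0.16, np.float64(-0.002)]
[-0.0, 0.0, -0.16, np.float64(-0.002)]
[-0.0, 0.0, -0.16, np.float64(-0.002)]
[-0.0, 0.0, -0.16, np.float64(-0.002)]
[-0.0, 0.0, -0.16, np.float64(-0.002)]
[-0.0, 0.0, -0.16, np.float64(-0.002)]
[-0.0, 0.0, -0.16, np.float64(-0.002)]
```

>>> {"name": "arm_command", "arguments": {"targets": [{"translation": [0, 0, -0.1], "spin": 0}, {"translation": [0, 0, -0.15], "spin": 0}, {"translation": [0, 0, -0.2], "spin": 0}, {"translation": [0, 0, -0.25], "spin": 0}, {"translation": [0, 0, -0.3], "spin": 0}, {"translation": [0, 0, -0.3], "spin": 0}, {"translation": [0, 0, -0.3], "spin": 0}, {"translation": [0, 0, -0.3], "spin": 0}, {"translation": [0, 0, -0.2], "spin": 0}, {"translation": [0, 0, -0.1], "spin": 0}]}}

```text
t: 6.45
eef_pos: [0.4945, 0.2461, 0.1808]
eef_rot: [-3.141, 0.001, -1.254]
contact_force: [-0.2, -0.1, -1.7]
grip_width: 0.0116
finger_force: 25.0
```

```bash
python3 - <<'E'
from plan import *
show(); plan(.5285,-.0875,.175,-90.9,10)
E
```

```text
t 6.45 p [0.4945 0.2461 0.1808] rpy [-1.7996e+02  3.0000e-02 -7.1830e+01] F [-0.23 -0.1  -1.7 ] T [ 0.03  0.1  -0.03] w 0.0116 ff 25.0
[0.55, 0.12, 0.01, np.float64(0.191)]
[0.55, 0.1, 0.01, np.float64(0.191)]
[0.55, 0.08, 0.01, np.float64(0.191)]
[0.56, 0.06, 0.01, np.float64(0.191)]
[0.56, 0.05, 0.01, np.float64(0.191)]
[0.56, 0.03, 0.01, np.float64(0.191)]
[0.56, 0.01, 0.01, np.float64(0.191)]
[0.56, -0.01, 0.01, np.float64(0.191)]
[0.56, -0.03, 0.01, np.float64(0.191)]
[0.56, -0.05, 0.01, np.float64(0.191)]
```

>>> {"name": "arm_command", "arguments": {"targets": [{"translation": [0.3, 0.07, 0], "spin": 0.1}, {"translation": [0.5, 0.1, 0.01], "spin": 0.2}, {"translation": [0.6, 0.1, 0.01], "spin": 0.2}, {"translation": [0.7, 0.08, 0.01], "spin": 0.2}, {"translation": [0.75, 0.06, 0.02], "spin": 0.25}, {"translation": [0.75, 0.02, 0.02], "spin": 0.25}, {"translation": [0.7, 0, 0.01], "spin": 0.25}, {"translation": [0.6, -0.02, 0.01], "spin": 0.2}, {"translation": [0.4, -0.03, 0], "spin": 0.15}, {"translation": [0.26, -0.02, 0], "spin": 0.1}]}}

```text
t: 7.7
eef_pos: [0.5295, -0.0895, 0.1737]
eef_rot: [3.14, -0.0, -1.588]
contact_force: [-0.1, 1.2, -0.4]
grip_width: 0.0116
finger_force: 25.0
```

```bash
python3 - <<'E'
from plan import *
import pickle
show(); a,b=both(); pickle.dump((a,b,env.state()),open('f1.pkl','wb'))
x=cv2.resize(a['img'][150:250,165:265],None,fx=4,fy=4,interpolation=cv2.INTER_CUBIC)
y=cv2.resize(b['img'][150:250,240:340],None,fx=4,fy=4,interpolation=cv2.INTER_CUBIC)
save('g2.png',np.hstack([x,y]))
E
```

```text
t 7.7 p [ 0.5295 -0.0895  0.1737] rpy [ 1.7991e+02 -1.0000e-02 -9.0980e+01] F [-0.09  1.16 -0.39] T [0.06 0.08 0.02] w 0.0116 ff 25.0
```

View pics/g2.png

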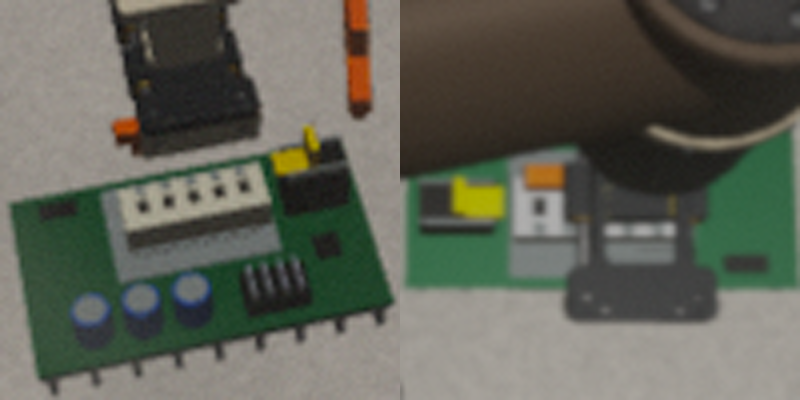

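The picture shows the comb over the row: its -y end is orange at scene (193,182), its +y end at top (271,194). The row's slots are unobstructed at scene (200..226,201..196).

```bash
cat > m3.py <<'E'
from plan import *
import pickle
a,b,s=pickle.load(open('f1.pkl','rb')); np.set_printoptions(precision=4,suppress=True)
for n,f,bx in(('scene',a,(185,172,20,20)),('top',b,(262,183,25,22))):
    x,y,w,h=bx; im=cv2.resize(f['img'][y:y+h,x:x+w],None,fx=4,fy=4,interpolation=cv2.INTER_CUBIC)
    hsv=cv2.cvtColor(im,cv2.COLOR_RGB2HSV).astype(int)
    sat=((hsv[...,1]>110)&(hsv[...,0]<22)&(hsv[...,2]>70)).astype(np.uint8)
    c=max(cv2.findContours(sat,0,cv2.CHAIN_APPROX_NONE)[0],key=cv2.contourArea)
    px=(c.reshape(-1,2)+.5)/4-.5+[x,y]
    for z in(.156,.170):
        P=plane(f,px,z); print(n,z,'x',np.percentile(P[:,0],[2,98]),'y',np.percentile(P[:,1],[1,99]))
    print(np.percentile(hsv[...,2][sat>0],[10,50,90]))
p=s['eef_pos']; print(p)
E
python3 m3.py
```

```text
scene 0.156 x [0.5119 0.5299] y [-0.1397 -0.1198]
scene 0.17 x [0.5234 0.5412] y [-0.1404 -0.1208]
[ 87.3 157.  174. ]
top 0.156 x [0.5238 0.5384] y [-0.0603 -0.0356]
top 0.17 x [0.5214 0.5358] y [-0.0593 -0.035 ]
[127. 164. 178.]
[ 0.5298 -0.0892  0.1738]
```

```bash
python3 - <<'E'
from h import *
import pickle
a,b=pickle.load(open('f0.pkl','rb'))
xx=np.arange(.495,.565,.002)
for n,f in(('scene',a),('top',b)):
  for y in(-.128,-.1175,-.1075,-.0875,-.0575,-.0475):
    p=proj(f,[[x,y,.066] for x in xx]).astype(np.float32).reshape(1,-1,2)
    print(n,y,cv2.remap(f['img'].min(axis=2),p,None,cv2.INTER_LINEAR)[0].tolist())
E
```

```text
scene -0.128 [131, 116, 101, 74, 46, 64, 85, 98, 109, 114, 119, 123, 124, 109, 89, 73, 55, 52, 49, 79, 109, 125, 138, 138, 137, 125, 112, 85, 61, 52, 45, 45, 46, 47, 50]
scene -0.1175 [127, 116, 95, 70, 59, 64, 84, 110, 127, 135, 138, 137, 137, 138, 138, 137, 139, 140, 140, 138, 138, 138, 139, 140, 137, 132, 114, 89, 66, 47, 44, 47, 46, 47, 48]
scene -0.1075 [132, 123, 99, 75, 55, 46, 72, 94, 104, 112, 118, 124, 120, 110, 82, 59, 51, 47, 63, 79, 102, 122, 129, 136, 138, 132, 113, 90, 61, 43, 41, 42, 44, 45, 45]
scene -0.0875 [132, 130, 111, 89, 70, 56, 68, 92, 104, 109, 113, 116, 113, 105, 90, 71, 60, 57, 62, 72, 89, 114, 129, 136, 138, 136, 121, 99, 73, 50, 44, 46, 46, 46, 45]
scene -0.0575 [134, 135, 115, 91, 69, 49, 70, 104, 122, 134, 140, 140, 140, 140, 137, 135, 136, 138, 138, 138, 138, 138, 139, 139, 138, 138, 124, 101, 77, 53, 45, 46, 45, 45, 46]
scene -0.0475 [131, 122, 108, 88, 63, 60, 75, 89, 100, 106, 110, 115, 117, 112, 94, 76, 58, 48, 52, 63, 94, 119, 132, 142, 140, 135, 120, 101, 77, 58, 49, 43, 44, 45, 44]
top -0.128 [82, 80, 80, 71, 65, 66, 85, 91, 95, 101, 111, 112, 
[... 238 characters left out ...]
100, 91, 87, 86, 86, 86, 85, 82, 76]
top -0.1075 [86, 85, 84, 74, 67, 66, 84, 90, 95, 100, 112, 115, 105, 79, 62, 55, 54, 61, 79, 98, 116, 121, 124, 125, 123, 113, 102, 91, 88, 87, 86, 87, 86, 83, 77]
top -0.0875 [88, 88, 86, 77, 68, 66, 85, 94, 97, 100, 108, 112, 108, 82, 65, 56, 56, 64, 79, 97, 116, 123, 125, 125, 122, 114, 103, 91, 89, 87, 86, 85, 85, 83, 78]
top -0.0575 [88, 88, 85, 78, 70, 73, 96, 115, 124, 125, 125, 125, 126, 125, 124, 123, 124, 123, 123, 123, 125, 125, 125, 124, 122, 116, 106, 95, 89, 86, 87, 86, 85, 83, 81]
top -0.0475 [88, 88, 85, 78, 69, 67, 82, 94, 95, 97, 104, 111, 112, 89, 69, 55, 53, 59, 71, 91, 110, 120, 124, 126, 123, 116, 106, 95, 90, 88, 87, 87, 86, 84, 81]
```

>>> {"name": "arm_command", "arguments": {"targets": [{"translation": [-0.01, 0.025, 0.1], "spin": 0}, {"translation": [0, 0, 0.15], "spin": 0}, {"translation": [0, 0, 0.2], "spin": 0}, {"translation": [0, 0, 0.2], "spin": 0}, {"translation": [0, 0, 0.2], "spin": 0}, {"translation": [0, 0, 0.13], "spin": 0}, {"translation": [0, 0, 0.08], "spin": 0}, {"translation": [0, 0, 0.04], "spin": 0}, {"translation": [0, 0, 0], "spin": 0}, {"translation": [0, 0, 0], "spin": 0}]}}

```text
t: 9.05
eef_pos: [0.5291, -0.0871, 0.1087]
eef_rot: [-3.141, 0.0, -1.585]
contact_force: [0.0, -0.5, -0.9]
grip_width: 0.0121
finger_force: 25.0
```

```bash
python3 - <<'E'
from plan import *
show()
E
```

```text
t 9.05 p [ 0.5291 -0.0871  0.1087] rpy [-179.97    0.    -90.83] F [ 0.04 -0.46 -0.87] T [ 0.1   0.12 -0.03] w 0.0121 ff 25.0
```

>>> {"name": "arm_command", "arguments": {"targets": [{"translation": [0, 0, 0.03], "spin": 0}, {"translation": [0, 0, 0.03], "spin": 0}, {"translation": [0, 0, 0.02], "spin": 0}, {"translation": [0, 0, 0.02], "spin": 0}, {"translation": [0, 0, 0.02], "spin": 0}, {"translation": [0, 0, 0.02], "spin": 0}, {"translation": [0, 0, 0.02], "spin": 0}, {"translation": [0, 0, 0.01], "spin": 0}, {"translation": [0, 0, 0], "spin": 0}, {"translation": [0, 0, 0], "spin": 0}]}}

```text
t: 10.3
eef_pos: [0.5291, -0.0872, 0.0988]
eef_rot: [-3.141, -0.0, -1.585]
contact_force: [-2.6, 1.3, 7.5]
grip_width: 0.0119
finger_force: 25.0
```

```bash
python3 - <<'E'
from plan import *
show()
a,b=both()
x=cv2.resize(a['img'][160:235,175:275],None,fx=4,fy=4,interpolation=cv2.INTER_CUBIC)
y=cv2.resize(b['img'][160:235,240:340],None,fx=4,fy=4,interpolation=cv2.INTER_CUBIC)
save('g3.png',np.hstack([x,y]))
E
```

```text
t 10.3 p [ 0.5291 -0.0872  0.0988] rpy [-1.7997e+02 -1.0000e-02 -9.0810e+01] F [-2.61  1.26  7.52] T [ 0.31  1.12 -0.03] w 0.0119 ff 25.0
```

>>> {"name": "arm_command", "arguments": {"targets": [{"translation": [0, 0, -0.03], "spin": 0}, {"translation": [0, 0, -0.03], "spin": 0}, {"translation": [0.01, 0.015, 0], "spin": 0}, {"translation": [0.01, 0, 0], "spin": 0}, {"translation": [0, 0, 0], "spin": 0}, {"translation": [0, 0, 0.02], "spin": 0}, {"translation": [0, 0, 0.02], "spin": 0}, {"translation": [0, 0, 0.02], "spin": 0}, {"translation": [0, 0, 0], "spin": 0}, {"translation": [0, 0, 0], "spin": 0}]}}

```text
t: 11.65
eef_pos: [0.5282, -0.0884, 0.0987]
eef_rot: [-3.141, -0.0, -1.585]
contact_force: [-1.9, 0.8, 7.4]
grip_width: 0.0117
finger_force: 25.0
```

```bash
python3 - <<'E'
from plan import *
show()
E
```

```text
t 11.65 p [ 0.5282 -0.0884  0.0987] rpy [-1.7997e+02 -1.0000e-02 -9.0810e+01] F [-1.86  0.83  7.37] T [0.4  1.03 0.  ] w 0.0117 ff 25.0
```

View pics/g3.png

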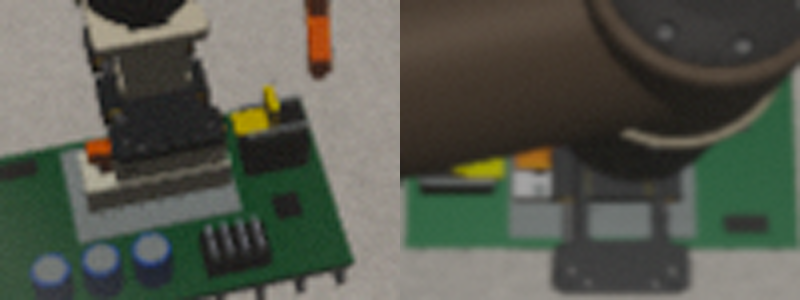

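Still standing on the row's face at about 7 N. I'll measure comb against row in fresh frames before sliding.

```bash
cat > m4.py <<'E'
from plan import *
import pickle
show(); a,b=both(); s=env.state(); zt=s['eef_pos'][2]-.0175+.014
def prof(f,ch,P):
    p=proj(f,P).astype(np.float32).reshape(1,-1,2)
    im=f['img'].astype(int); im={'or':im[...,0]-im[...,2],'min':im.min(2)}[ch].clip(0,255).astype(np.uint8)
    return cv2.remap(im,p,None,cv2.INTER_LINEAR)[0].tolist()
ys=np.arange(-.02,-.06,-.001); 
print('top comb +y end, y from -.02 step -.001',prof(b,'or',[[.528,y,zt] for y in ys]))
print('top row end at x .512',prof(b,'min',[[.512,y,.064] for y in ys]))
ys=np.arange(-.155,-.115,.001)
print('scene comb -y end from -.155 step .001',prof(a,'or',[[.528,y,zt] for y in ys]))
print('scene row',prof(a,'min',[[.545,y,.064] for y in ys]))
xs=np.arange(.51,.55,.001)
print('top comb x from .51',prof(b,'or',[[x,-.042,zt] for x in xs]))
print('scene comb x from .51',prof(a,'or',[[x,-.133,zt] for x in xs]))
E
python3 m4.py
```

```text
t 11.65 p [ 0.5282 -0.0884  0.0987] rpy [-1.7997e+02 -1.0000e-02 -9.0810e+01] F [-1.86  0.83  7.37] T [0.4  1.03 0.  ] w 0.0117 ff 25.0
top comb +y end, y from -.02 step -.001 [36, 34, 31, 27, 22, 16, 12, 8, 6, 10, 14, 22, 33, 44, 60, 75, 87, 97, 106, 112, 117, 123, 124, 125, 126, 126, 127, 129, 131, 133, 131, 130, 122, 110, 99, 76, 54, 35, 22, 8]
top row end at x .512 [47, 49, 50, 52, 56, 60, 67, 76, 87, 100, 115, 130, 139, 148, 155, 157, 159, 160, 160, 160, 158, 155, 153, 147, 141, 135, 130, 124, 123, 124, 125, 130, 134, 136, 132, 128, 118, 105, 90, 79]
scene comb -y end from -.155 step .001 [0, 0, 0, 0, 0, 0, 0, 0, 0, 0, 0, 0, 4, 16, 27, 45, 78, 109, 137, 149, 159, 166, 163, 162, 161, 161, 161, 162, 165, 169, 174, 163, 148, 134, 103, 62, 24, 9, 5, 1]
scene row [93, 101, 109, 111, 111, 111, 110, 109, 107, 108, 110, 114, 117, 123, 129, 132, 132, 132, 132, 135, 136, 137, 139, 140, 142, 144, 144, 143, 139, 135, 133, 129, 126, 122, 116, 107, 97, 91, 91, 92]
top comb x from .51 [0, 1, 1, 1, 1, 2, 3, 4, 13, 28, 43, 69, 97, 119, 125, 131, 131, 128, 124, 105, 85, 66, 48, 30, 19, 15, 10, 10, 11, 12, 12, 12, 13, 14, 15, 15, 15, 15, 15, 14, 15]
scene comb x from .51 [12, 12, 11, 12, 12, 12, 13, 14, 18, 22, 27, 40, 66, 88, 110, 127, 139, 151, 163, 168, 169, 169, 170, 157, 138, 121, 103, 86, 68, 49, 32, 33, 34, 35, 34, 31, 27, 23, 21, 20, 19]
```

>>> {"name": "arm_command", "arguments": {"targets": [{"translation": [0, 0, -0.01], "spin": 0}, {"translation": [-0.01, 0, 0], "spin": 0}, {"translation": [-0.01, 0, 0], "spin": 0}, {"translation": [-0.01, 0, 0], "spin": 0}, {"translation": [-0.005, 0, 0], "spin": 0}, {"translation": [-0.005, 0, 0], "spin": 0}, {"translation": [-0.005, 0, 0], "spin": 0}, {"translation": [-0.005, 0, 0], "spin": 0}, {"translation": [0, 0, 0], "spin": 0}, {"translation": [0, 0, 0], "spin": 0}]}}

```text
t: 13.0
eef_pos: [0.5286, -0.0862, 0.0996]
eef_rot: [-3.14, -0.001, -1.585]
contact_force: [-0.6, -5.2, 7.3]
grip_width: 0.012
finger_force: 25.0
```

```bash
python3 m4.py
```

```text
t 13.0 p [ 0.5286 -0.0862  0.0996] rpy [-1.7993e+02 -7.0000e-02 -9.0800e+01] F [-0.63 -5.16  7.26] T [-1.7   0.31  0.  ] w 0.012 ff 25.0
top comb +y end, y from -.02 step -.001 [43, 39, 36, 31, 24, 17, 15, 13, 15, 25, 35, 49, 66, 81, 92, 102, 110, 113, 117, 120, 123, 125, 125, 126, 127, 130, 133, 132, 131, 128, 118, 108, 91, 71, 51, 36, 20, 9, 5, 1]
top row end at x .512 [46, 49, 51, 53, 57, 60, 66, 75, 86, 99, 114, 129, 137, 146, 154, 156, 159, 160, 159, 159, 157, 155, 153, 147, 141, 135, 129, 124, 121, 119, 117, 113, 109, 104, 94, 85, 76, 68, 59, 57]
scene comb -y end from -.155 step .001 [0, 0, 0, 0, 0, 0, 0, 0, 0, 0, 1, 1, 1, 2, 2, 7, 27, 47, 73, 107, 141, 166, 164, 162, 160, 160, 161, 163, 163, 165, 167, 168, 170, 172, 161, 142, 127, 98, 55, 18]
scene row [94, 101, 108, 110, 111, 112, 112, 112, 111, 110, 109, 108, 110, 117, 123, 128, 129, 131, 132, 132, 131, 131, 135, 139, 144, 144, 141, 137, 134, 132, 130, 129, 129, 129, 127, 122, 117, 112, 108, 103]
top comb x from .51 [0, 0, 0, 1, 2, 2, 3, 3, 12, 25, 38, 66, 93, 112, 122, 131, 132, 129, 125, 109, 94, 77, 58, 38, 27, 20, 12, 12, 12, 12, 13, 13, 13, 13, 13, 14, 15, 15, 14, 14, 14]
scene comb x from .51 [14, 13, 13, 12, 12, 12, 13, 13, 20, 28, 37, 46, 66, 89, 109, 129, 141, 153, 164, 175, 171, 169, 167, 164, 147, 128, 112, 95, 78, 58, 41, 31, 33, 34, 35, 33, 29, 26, 23, 21, 20]
```

>>> {"name": "arm_command", "arguments": {"targets": [{"translation": [0, 0, -0.03], "spin": 0}, {"translation": [0, 0, -0.02], "spin": 0}, {"translation": [0, 0, 0], "spin": 0}, {"translation": [0, 0, 0], "spin": 0}, {"translation": [0, 0, 0.01], "spin": 0}, {"translation": [0, 0, 0.02], "spin": 0}, {"translation": [0, 0, 0.01], "spin": 0}, {"translation": [0, 0, 0.01], "spin": 0}, {"translation": [0, 0, 0], "spin": 0}, {"translation": [0, 0, 0], "spin": 0}]}}

```text
t: 14.35
eef_pos: [0.528, -0.0852, 0.0991]
eef_rot: [-3.142, -0.0, -1.585]
contact_force: [-2.3, 1.1, 8.1]
grip_width: 0.012
finger_force: 25.0
```

```bash
python3 -c "
from plan import *
show()"
```

```text
t 14.35 p [ 0.528  -0.0852  0.0991] rpy [-179.99   -0.    -90.82] F [-2.26  1.07  8.08] T [ 0.42  1.15 -0.03] w 0.012 ff 25.0
```

```bash
cat > m5.py <<'E'
from h import *
import pickle
a,b=pickle.load(open('f0.pkl','rb')); np.set_printoptions(precision=4,suppress=True)
for n,f,bw in(('scene',a,(155,170,120,85)),('top',b,(230,155,120,80))):
    x,y,w,h=bw; im=cv2.resize(f['img'][y:y+h,x:x+w],None,fx=4,fy=4,interpolation=cv2.INTER_CUBIC)
    hsv=cv2.cvtColor(im,cv2.COLOR_RGB2HSV).astype(int)
    m=((hsv[...,0]>60)&(hsv[...,0]<90)&(hsv[...,1]>90)).astype(np.uint8)
    m=cv2.morphologyEx(m,cv2.MORPH_OPEN,np.ones((7,7)))
    c=np.concatenate([k for k in cv2.findContours(m,0,cv2.CHAIN_APPROX_NONE)[0] if cv2.contourArea(k)>400])
    hl=cv2.convexHull(c).reshape(-1,2); P=plane(f,(hl+.5)/4-.5+[x,y],.034)[:,:2].astype(np.float32)
    r=cv2.minAreaRect(P); print(n,'board rect',r, 'len x,y expected .165 .275')
    print(cv2.boxPoints(r).tolist())
# row long edges: sub-pixel edge along x for many y, both views (top: low x edge; scene: both)
for n,f in(('scene',a),('top',b)):
    im=f['img'].min(axis=2)
    for lo,hi,name in((.498,.518,'low'),(.538,.560,'high')):
        xs=np.arange(lo,hi,.0005); pts=[]
        for yv in np.arange(-.137,-.035,.004):
            p=proj(f,[[q,yv,.066] for q in xs]).astype(np.float32).reshape(1,-1,2)
            v=cv2.remap(im,p,None,cv2.INTER_CUBIC)[0].astype(float); g=np.abs(np.gradient(cv2.GaussianBlur(v.reshape(1,-1),(0,0),3)[0]))
            pts.append([(g*xs).sum()/g.sum() if 0 else xs[g.argmax()],yv])
        pts=np.array(pts); k=np.polyfit(pts[:,1],pts[:,0],1); res=pts[:,0]-np.polyval(k,pts[:,1]); kk=np.abs(res)<.003
        k=np.polyfit(pts[kk,1],pts[kk,0],1); print(n,name,'dx/dy',k[0],'x at -.0875',np.polyval(k,-.0875),kk.sum())
    # slot centres: dark-weighted centroid
    for i in range(5):
        c=[]
        Y,X=np.meshgrid(np.arange(-.128+.02*i-.009,-.128+.02*i+.011,.0005),np.arange(.514,.543,.0005))
        p=proj(f,np.c_[X.ravel(),Y.ravel(),0*X.ravel()+.066]).astype(np.float32).reshape(1,-1,2)
        v=cv2.remap(im,p,None,cv2.INTER_LINEAR)[0].astype(float); wt=np.clip(92-v,0,None)
        print('  slot',i,(wt*X.ravel()).sum()/wt.sum(),(wt*Y.ravel()).sum()/wt.sum(),'area mm2',(wt>0).sum()*.25)
E
python3 m5.py
```

```text
scene board rect ((0.576451301574707, -0.08318561315536499), (0.2744094729423523, 0.14395274221897125), 73.57086181640625) len x,y expected .165 .275
[[0.46860817074775696, -0.19443129003047943], [0.6066833734512329, -0.23514534533023834], [0.6842944622039795, 0.02806006371974945], [0.5462192296981812, 0.06877411901950836]]
top board rect ((0.5556972026824951, -0.09429062902927399), (0.2683752179145813, 0.15931712090969086), 89.27536010742188) len x,y expected .165 .275
[[0.47434794902801514, -0.22746005654335022], [0.6336523294448853, -0.2294749617576599], [0.6370464563369751, 0.038878798484802246], [0.477742075920105, 0.04089370369911194]]
scene low dx/dy 0.010052447552449894 x at -.0875 0.5075092511655008 12
scene high dx/dy 0.014529914529914204 x at -.0875 0.54914658119658 26
  slot 0 0.5284440287110552 -0.12646479841172878 area mm2 78.5
  slot 1 0.5284333481284198 -0.10667598757212604 area mm2 80.25
  slot 2 0.528735018867923 -0.08635660377358487 area mm2 85.0
  slot 3 0.5292444680851047 -0.0662136879432624 area mm2 80.75
  slot 4 0.5294882645803681 -0.04646593172119488 area mm2 83.25
top low dx/dy 0.011153846153847968 x at -.0875 0.5065521153846154 26
top high dx/dy 0.011196581196580482 x at -.0875 0.5465713247863239 26
  slot 0 0.5256370626410822 -0.12868481941309257 area mm2 93.0
  slot 1 0.5261242166517444 -0.10829953745150697 area mm2 91.25
  slot 2 0.5262027453671916 -0.08865339739190115 area mm2 98.0
  slot 3 0.5263892540507477 -0.06840759706511768 area mm2 88.0
  slot 4 0.5268242029636268 -0.04861180960933991 area mm2 90.5
```

Same-camera comparison puts the slots about 4 mm towards -y of here (TCP y ≈ -0.0896). I'll lift off, shift and try there.

>>> {"name": "arm_command", "arguments": {"targets": [{"translation": [0, 0, -0.03], "spin": 0}, {"translation": [0, 0, -0.02], "spin": 0}, {"translation": [0.04, 0.005, 0], "spin": 0}, {"translation": [0.035, 0, 0], "spin": 0}, {"translation": [0, 0, 0], "spin": 0}, {"translation": [0, 0, 0.02], "spin": 0}, {"translation": [0, 0, 0.02], "spin": 0}, {"translation": [0, 0, 0.01], "spin": 0}, {"translation": [0, 0, 0], "spin": 0}, {"translation": [0, 0, 0], "spin": 0}]}}

```text
t: 15.6
eef_pos: [0.5277, -0.0898, 0.0988]
eef_rot: [-3.142, -0.0, -1.585]
contact_force: [-0.3, 0.5, 1.0]
grip_width: 0.0122
finger_force: 25.0
```

```bash
python3 -c "
from plan import *
show()"
```

```text
t 15.6 p [ 0.5277 -0.0898  0.0988] rpy [-180.     -0.    -90.83] F [-0.35  0.5   1.03] T [0.01 0.14 0.03] w 0.0122 ff 25.0
```

It dropped in: the force fell to about 1 N. I'll push down gently.

>>> {"name": "arm_command", "arguments": {"targets": [{"translation": [0, 0, 0.01], "spin": 0}, {"translation": [0, 0, 0.02], "spin": 0}, {"translation": [0, 0, 0.02], "spin": 0}, {"translation": [0, 0, 0.02], "spin": 0}, {"translation": [0, 0, 0.02], "spin": 0}, {"translation": [0, 0, 0.02], "spin": 0}, {"translation": [0, 0, 0.02], "spin": 0}, {"translation": [0, 0, 0.02], "spin": 0}, {"translation": [0, 0, 0], "spin": 0}, {"translation": [0, 0, 0], "spin": 0}]}}

```text
t: 16.85
eef_pos: [0.5277, -0.0898, 0.0898]
eef_rot: [-3.142, -0.0, -1.585]
contact_force: [0.1, 0.0, -0.4]
grip_width: 0.0117
finger_force: 25.0
```

```bash
python3 -c "
from plan import *
show()"
```

```text
t 16.85 p [ 0.5277 -0.0898  0.0898] rpy [-180.     -0.    -90.83] F [ 0.12  0.03 -0.37] T [0.04 0.11 0.05] w 0.0117 ff 25.0
```

>>> {"name": "arm_command", "arguments": {"targets": [{"translation": [0, 0, 0.02], "spin": 0}, {"translation": [0, 0, 0.02], "spin": 0}, {"translation": [0, 0, 0.02], "spin": 0}, {"translation": [0, 0, 0.02], "spin": 0}, {"translation": [0, 0, 0.02], "spin": 0}, {"translation": [0, 0, 0.01], "spin": 0}, {"translation": [0, 0, 0.01], "spin": 0}, {"translation": [0, 0, 0.01], "spin": 0}, {"translation": [0, 0, 0], "spin": 0}, {"translation": [0, 0, 0], "spin": 0}]}}

```text
t: 18.1
eef_pos: [0.5278, -0.0898, 0.0823]
eef_rot: [-3.141, -0.0, -1.585]
contact_force: [-2.2, 0.4, 4.2]
grip_width: 0.012
finger_force: 25.0
```

```bash
python3 -c "
from plan import *
show()"
```

```text
t 18.1 p [ 0.5278 -0.0898  0.0823] rpy [-179.99   -0.    -90.82] F [-2.17  0.44  4.19] T [ 0.25  0.91 -0.02] w 0.012 ff 25.0
```

Flush at about 4 N. I'll release and rise.

>>> {"name": "arm_command", "arguments": {"targets": [{"translation": [0, 0, 0], "spin": 0}, {"translation": [0, 0, 0], "spin": 0}, {"translation": [0, 0, 0], "spin": 0}, {"translation": [0, 0, 0], "spin": 0}, {"translation": [0, 0, -0.1], "spin": 0}, {"translation": [0, 0, -0.3], "spin": 0}, {"translation": [0, 0, -0.4], "spin": 0}, {"translation": [-0.4, 0, -0.4], "spin": 0}, {"translation": [-0.8, 0, -0.2], "spin": 0}, {"translation": [-0.9, 0, 0], "spin": 0}], "jaw": 0.4}}

```text
t: 19.35
eef_pos: [0.5302, 0.0373, 0.1678]
eef_rot: [-3.139, 0.001, -1.587]
contact_force: [1.3, 0.0, -0.4]
grip_width: 0.0351
finger_force: 0.0
```

```bash
python3 - <<'E'
from plan import *
import pickle
show(); a,b=both(); pickle.dump((a,b,env.state()),open('f2.pkl','wb'))
x=cv2.resize(a['img'][160:235,175:275],None,fx=4,fy=4,interpolation=cv2.INTER_CUBIC)
y=cv2.resize(b['img'][160:235,240:340],None,fx=4,fy=4,interpolation=cv2.INTER_CUBIC)
save('g4.png',np.hstack([x,y]))
E
```

```text
t 19.35 p [0.5302 0.0373 0.1678] rpy [-1.7983e+02  6.0000e-02 -9.0900e+01] F [ 1.28  0.02 -0.44] T [ 0.01 -0.01  0.05] w 0.0351 ff 0.0
```

View pics/g4.png

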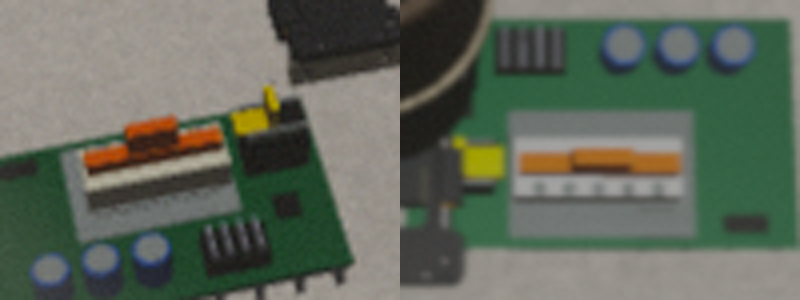

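The comb sits down on the row, with its grip centred at top (390,200). The latch is still open, tab at scene (243,184).

```bash
python3 - <<'E'
from meas import *
for n,f,bw in(('scene',a,(165,175,100,75)),('top',b,(240,160,100,75))):
    im,m,cs,to=mask(f,'yellow',bw)
    for c in cs[0]:
        if cv2.contourArea(c)<80: continue
        px=to(c)
        for z in(.0875,.1125):
            P=plane(f,px,z); print(n,z,'x',P[:,0].min(),P[:,0].max(),'y',P[:,1].min(),P[:,1].max())
        i=px[:,0].argmin(); print(px[i],px[px[:,1].argmin()])
E
```

```text
grip tri (array([0.4934, 0.2512, 0.0604]), np.float64(0.004837560553829685))
scene 0.0875 x 0.5187731520440915 0.5420614874786428 y -0.022951145996293998 0.0051346312105102765
scene 0.1125 x 0.5376878746090479 0.5603799737175665 y -0.027133943411770334 0.00023277164211127355
[232.125 188.375] [239.375 186.375]
scene 0.0875 x 0.5001007530760804 0.5254992323886196 y 0.0076506609550371085 0.017495665470764338
scene 0.1125 x 0.5194935331041898 0.5442417514294343 y 0.0026843850896776933 0.012277334264707562
[240.375 182.125] [241.125 181.125]
top 0.0875 x 0.5165214097689539 0.5431207296640131 y -0.023046670279640316 0.00951692970623195
top 0.1125 x 0.512744534133168 0.5386253942385866 y -0.02238138292557342 0.00930265933897021
[252.875 195.375] [253.375 194.125]
```

>>> {"name": "arm_command", "arguments": {"targets": [{"translation": [0, 0, 0], "spin": 0}, {"translation": [0, 0, 0], "spin": 0}, {"translation": [0, 0, 0], "spin": 0}, {"translation": [0, 0, 0.2], "spin": 0}, {"translation": [0, 0, 0.25], "spin": 0}, {"translation": [0, 0, 0.25], "spin": 0}, {"translation": [0, 0, 0.25], "spin": 0}, {"translation": [0, 0, 0.2], "spin": 0}, {"translation": [0, 0, 0.05], "spin": 0}, {"translation": [0, 0, 0], "spin": 0}], "jaw": 0}}

```text
t: 20.7
eef_pos: [0.5296, 0.0362, 0.0939]
eef_rot: [3.142, -0.0, -1.585]
contact_force: [-0.0, -0.6, 0.2]
grip_width: 0.0004
finger_force: 0.0
```

```bash
python3 -c "
from plan import *
show()"
```

```text
t 20.7 p [0.5296 0.0362 0.0939] rpy [ 1.800e+02 -1.000e-02 -9.082e+01] F [-0.05 -0.58  0.16] T [ 0.09  0.08 -0.01] w 0.0004 ff 0.0
```

>>> {"name": "arm_command", "arguments": {"targets": [{"translation": [0.08, 0, 0], "spin": 0}, {"translation": [0.08, 0, 0], "spin": 0}, {"translation": [0.08, 0, 0], "spin": 0}, {"translation": [0.07, 0, 0], "spin": 0}, {"translation": [0.06, 0, 0], "spin": 0}, {"translation": [0.06, 0, 0], "spin": 0}, {"translation": [0.06, 0, 0], "spin": 0}, {"translation": [0.06, 0, 0], "spin": 0}, {"translation": [0.05, 0, 0], "spin": 0}, {"translation": [0, 0, 0], "spin": 0}]}}

```text
t: 21.95
eef_pos: [0.529, -0.0002, 0.0939]
eef_rot: [3.141, -0.0, -1.586]
contact_force: [0.5, 0.9, 0.6]
grip_width: 0.0006
finger_force: 0.4
```

```bash
python3 -c "
from plan import *
show()"
```

```text
t 21.95 p [ 5.29e-01 -2.00e-04  9.39e-02] rpy [ 1.7999e+02 -2.0000e-02 -9.0840e+01] F [0.53 0.92 0.57] T [ 0.3  -0.04 -0.05] w 0.0006 ff 0.4
```

>>> {"name": "arm_command", "arguments": {"targets": [{"translation": [0.03, 0, 0], "spin": 0}, {"translation": [0.03, 0, 0], "spin": 0}, {"translation": [0.03, 0, 0], "spin": 0}, {"translation": [0.03, 0, 0], "spin": 0}, {"translation": [0.02, 0, 0], "spin": 0}, {"translation": [0.02, 0, 0], "spin": 0}, {"translation": [0.02, 0, 0], "spin": 0}, {"translation": [0.02, 0, 0], "spin": 0}, {"translation": [0.02, 0, 0], "spin": 0}, {"translation": [0.02, 0, 0], "spin": 0}]}}

```text
t: 23.2
eef_pos: [0.5289, -0.0119, 0.094]
eef_rot: [-3.141, 0.003, -1.586]
contact_force: [-4.3, 22.5, 3.8]
grip_width: 0.0004
finger_force: 10.8
```

```bash
python3 - <<'E'
from plan import *
show()
a,b=both()
x=cv2.resize(a['img'][160:235,175:275],None,fx=4,fy=4,interpolation=cv2.INTER_CUBIC)
y=cv2.resize(b['img'][160:235,240:340],None,fx=4,fy=4,interpolation=cv2.INTER_CUBIC)
save('g5.png',np.hstack([x,y]))
E
```

```text
t 23.2 p [ 0.5289 -0.0119  0.094 ] rpy [-179.95    0.2   -90.86] F [-4.33 22.5   3.81] T [ 7.95  1.88 -0.02] w 0.0004 ff 10.8
```

View pics/g5.png

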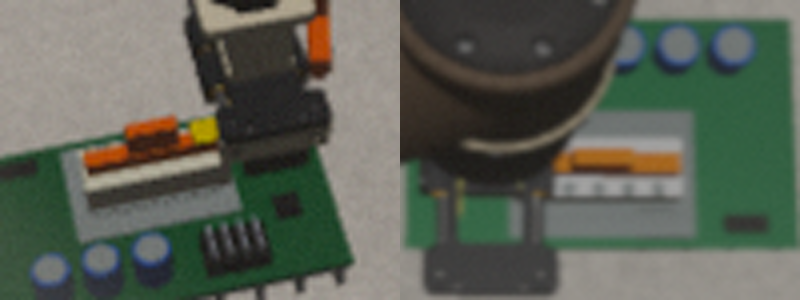

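The force rose to 22 N at the end of travel, and the tongue lies over the comb's end at scene (226,192). I'll back off, rise and check.

>>> {"name": "arm_command", "arguments": {"targets": [{"translation": [-0.05, 0, 0], "spin": 0}, {"translation": [-0.1, 0, 0], "spin": 0}, {"translation": [-0.2, 0, 0], "spin": 0}, {"translation": [-0.3, 0, -0.1], "spin": 0}, {"translation": [-0.4, 0, -0.4], "spin": 0}, {"translation": [-0.6, 0, -0.5], "spin": 0}, {"translation": [-0.8, 0, -0.5], "spin": 0}, {"translation": [-0.8, 0, -0.3], "spin": 0}, {"translation": [-0.4, 0, 0], "spin": 0}, {"translation": [0, 0, 0], "spin": 0}]}}

```text
t: 24.55
eef_pos: [0.5313, 0.2065, 0.2014]
eef_rot: [3.141, -0.0, -1.583]
contact_force: [-0.6, -0.6, 0.2]
grip_width: 0.0008
finger_force: 0.0
```

```bash
python3 - <<'E'
from plan import *
import meas
show()
a,b=both()
x=cv2.resize(a['img'][160:235,175:275],None,fx=4,fy=4,interpolation=cv2.INTER_CUBIC)
y=cv2.resize(b['img'][160:235,240:340],None,fx=4,fy=4,interpolation=cv2.INTER_CUBIC)
save('g6.png',np.hstack([x,y]))
for n,f,bw in(('scene',a,(165,165,100,75)),('top',b,(240,160,100,75))):
    im,m,cs,to=meas.mask(f,'yellow',bw)
    for c in cs[0]:
        if cv2.contourArea(c)<80: continue
        for z in(.0875,.1125):
            P=plane(f,to(c),z); print(n,z,'x',P[:,0].min(),P[:,0].max(),'y',P[:,1].min(),P[:,1].max())
E
```

```text
grip tri (array([0.4934, 0.2512, 0.0604]), np.float64(0.004837560553829685))
t 24.55 p [0.5313 0.2065 0.2014] rpy [179.95  -0.02 -90.7 ] F [-0.57 -0.59  0.19] T [-0.06  0.14 -0.  ] w 0.0008 ff 0.0
scene 0.0875 x 0.49968465118403727 0.5426106464618886 y -0.05642815261173631 -0.017240807722002843
scene 0.1125 x 0.5190880844021983 0.5609150729353346 y -0.05975385968311939 -0.02156980326841193
top 0.0875 x 0.5168437396019705 0.5427088753773711 y -0.05794810305164097 -0.02419381204657783
top 0.1125 x 0.513058157690049 0.5382246643244967 y -0.05634011204400494 -0.023497539868996144
```

View pics/g6.png

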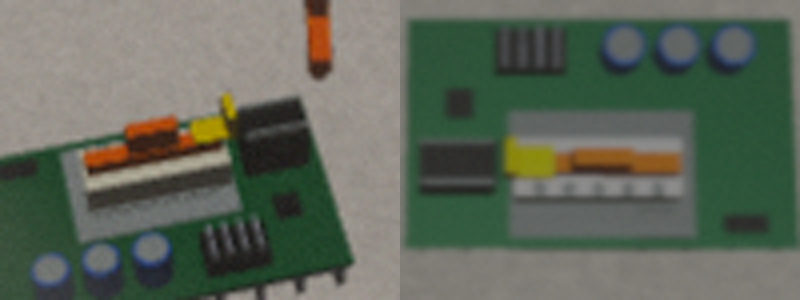

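The latch has moved about 34 mm, to its end stop, and the tongue lies over the seated comb. The robot is clear, so I'm handing in.

```bash
python3 -c "
from cell import env
print(env.hand_in())"
```

```text
the job is handed in; nothing more can be done
None
```

The comb is seated flush in the terminal row, the latch is slid over its end to the stop (about 34 mm of travel), and the job was handed in at about 25 s with the arm clear; the comb met at most about 8 N on the row while feeling for the slots, and the latch push reached 22 N at its end stop.

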